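# Roll the clamp's knurled wheel to the gauge mark

### The job

Close the spacing clamp to its gauge mark: lay a shut fingertip lightly on top of the knurled wheel and roll it, in as many strokes as it takes, until the pointer on the sliding jaw stands in the notch of the gauge tab, between its two prongs. Work the jaw only through the wheel, do not touch the jaw or the gauge tab, do not grip or lift anything, and leave everything else on the worktop where it is; then take the finger away.

Things in the scene. Friction and masses are not known exactly. Their poses are not given: they have to be found in the camera images.
- clamp: heavy black and aluminium spacing clamp fixed to the worktop; plate 12 mm thick, x -70 to +50, y -115 to +115 mm. Origin on the worktop; y runs along it from the knurled wheel (y = -75 mm) to the fixed jaw (y = +92 mm), z up. Both jaws are 56 mm high, the two cheeks beside the wheel 60 mm (axle nuts reach x = +-29 mm)
- wheel_top (a point): highest point of the knurled steel wheel, 74 mm above the worktop (fixed on the clamp, does not turn). Wheel 60 mm across, 28 mm wide, with 30 fine ridges 1 mm proud; axle level, along the clamp's x; 14 mm of it stand above the cheeks. A press of about 4 to 8 N on top turns it without much slip
- wheel (a joint): turn of the wheel in rad, 0 at the start, stops at -0.5 and 4.2. It grows when the top of the wheel is rolled along the clamp's +y (towards the jaws). It takes about 1 N at the rim to turn and stays where it is left.
- jaw (a joint): travel of the sliding jaw in m, 0 at the start; geared to the wheel: 10 mm for each rad (30 mm of rim travel moves the jaw 10 mm). It grows as the jaw moves along the clamp's +y and the gap to the fixed jaw closes.
- gauge_tab (a joint): setting of the gauge tab in m, 12 to 32 mm, in the same scale as the jaw: the pointer stands at the middle of the notch when joint jaw equals joint gauge_tab. The tab is stiff and must not be shifted.
- pointer (a point): tip of the 5 mm wide pointer blade on the sliding jaw, which sticks out from the jaw along the clamp's -x; 18.5 mm above the worktop, at clamp x = -49 mm.
- notch (a point): middle of the 11 mm wide notch between the two prongs of the steel gauge tab on the clamp's -x edge (body 14 x 28 x 11 mm, with a small dark screw, 30 mm above the worktop at most); 18.5 mm high, at clamp x = -49 mm, axes as the clamp's. The prongs face the pointer's tip
- tape_roll: ring of cream tape lying flat, 72 mm across, 19 mm high, loose; origin under its centre. Leave alone.
- forceps: thin steel tweezers, 127 mm long, lying flat, 8 mm high, loose; origin under its centre. Leave alone.
- reagent_1: small white bottle with a screw cap, 42 mm across, 80 mm high, loose; origin under its centre. Leave alone.
- petri_0: flat round clear dish, 91 mm across, 15 mm high, loose; origin under its centre. Leave alone.
- scoop: white measuring scoop, 128 mm long, lying flat, 12 mm high, loose; origin under its centre. Leave alone.

How it is judged:
On the way:
1. the jaw has begun to close while a finger rests on the wheel (contact force between the fingers and wheel above 0.3 N and value of joint jaw above 0.003 m), for 0.05 s.
At the end, for the whole second after the job is handed in: the pointer stands within 3 mm of the middle of the notch (its whole width between the prongs), the wheel is at rest, the gauge tab has not been shifted (1.5 mm), and the five loose things lie within 15 mm of where they were (y of pointer in the frame of notch between -0.003 and 0.003 m and velocity of joint wheel between -0.05 and 0.05 rad/s and distance of notch from where it was at the start of the episode below 0.0015 m and distance of each of tape_roll, forceps, reagent_1, petri_0, scoop from where it was at the start of the episode below 0.015 m); the robot touches nothing.
It fails at once if the robot pushes the sliding jaw itself (contact force between the arm and jaw above 1 N).
It fails at once if the robot pushes the gauge tab (contact force between the arm and gauge_tab above 1 N or distance of notch from where it was at the start of the episode above 0.0015 m).
It fails at once if the wheel is pressed or gripped hard (over 40 N) (contact force between the arm and wheel above 40 N).
It fails at once if a bystander is lifted or shifted by more than 15 mm (distance of any of tape_roll, forceps, reagent_1, petri_0, scoop from where it was at the start of the episode above 0.015 m).
It also fails if it takes over 48 s, if anything falls off the work surface, if the arm or the gripper's body presses on something with over 40 N, if the wrist force passes 120 N, or if a joint passes its speed limit or range.

### The arm

A 7-joint arm with a two-finger parallel gripper is mounted at the origin on a cart in front of the work surface, level with it; the furniture and walls round the work are solid. World frame = base frame: x ahead of the robot, y to its left, z up, the work surface at z = 0. Lengths are in m, angles in rad, forces in N, time in s.
With the tool pointing down it reaches from about 0.425 to 1.025 m from the base axis. Payload 9.4 kg.
Tool frame: the origin (TCP) lies at the centre of the arm's flange, where the gripper is bolted on; the fingertips stand 173 mm ahead of it and the grasp point (between the pads) lies 155 mm ahead of it; z points along the fingers, y is the line along which they close (so a half turn about z gives the same grasp; the last joint's range is limited). The gripper opens to 85 mm and grips with 20 to 120 N. Pads are 22 mm wide; open, the fingers measure 114 mm over their backs; the gripper's body (76 mm by 85 mm) begins 54 mm behind the grasp point. The pads swing forward as they close: fully open they stand 13 mm farther back than shut.
Start: joints at [-1.26, 0.599, -0.003, 1.599, 0.002, 0.943, -0.08], TCP at [0.274, 0.671, 0.405] pointing down, gripper open.
Joint ranges: [-2.57, 2.57], [-0.35, 1.97], [-1.29, 1.29], [0.11, 2.56], [-1.05, 4.19], [0.11, 1.86], [-2.63, 2.63]. Speed limits (rad/s): [2.22, 2.22, 3.01, 3.01, 3.14, 3.14, 3.14].

### API

Orientations are given as [roll, pitch, yaw] about the fixed x, y, z axes, in that order (R = Rz(yaw) Ry(pitch) Rx(roll)).
In Python, from workcell import manip, imaging gives the robot as it stands.
- The arm moves only by the shell command python3 -m inch 'ROWS' [FORCE]. ROWS is text: rows parted by semicolons, each of 5 numbers parted by spaces: the shift along the tool's x, y, z in mm, then the turn about the tool's z in rad, then the opening, from 0 (shut) to 1 (fully open). In form: x y z yaw jaw; .... A call has 1 to 12 rows; each row is the pose to reach, as a shift and turn from the pose commanded when the call began, along the tool's axes at that moment; what a row does not reach only later rows make up. A row lasts 1/12 s, in which the tool goes at most 41.7 mm and 7.16 degrees, less where a joint would pass 70% of its speed; a pose out of reach is approached as far as the arm can. A call with a gripper value outside its range is refused whole. The fingers move at their own pace and stop on an object; FORCE is the grip in N (left out, the last holds). Time passes only in rows, so rows that repeat a pose let the fingers close. It gives the time, the measured TCP pose, the force, the opening and the grip force at its end, in the units of the state.
- manip.sense(): the state, without advancing time (a new reading comes with each control period).
- imaging.capture(name): name is "side" or "top" or "wrist"; returns the picture (400x640x3 uint8, red, green, blue); there is no depth.
- imaging.camera_params(name): a dict with "vfov" (degrees; the focal length in pixels is half the picture's height over the tangent of half this angle, whatever the lens; pixels are square), "cx", "cy" (the principal point, pixels), "dist_coeffs" ([k1, k2, p1, p2, k3] as OpenCV has them; the pictures are not rectified), "camera_from_world" (4x4, takes a point from world to camera coordinates). Camera axes: x right, y up, looking along -z (the intrinsics and any distortion apply to the point x, -y, -z); pixel columns grow to the right and rows downward; lengths in m; the calibration is good to about 2 mm. A picture is of the moment at which its call begins: read the wrist's pose just before it. camera_params takes no time and is no camera call; for the wrist camera it gives the pose at the moment of the call.
- manip.sign_off(): hands the job in; it is judged then, once.
The state is a dict: "t": time; "joints": joint angles; "dq": joint speeds; "effort": joint torques, N m; "tool_pos": TCP position; "ee_rot": TCP orientation; "wrist_force": force on the tool from outside, world axes, zero at the start; "moment": the same for the moment, N m; "finger_gap": opening from 0.0 (shut) to 1.0 (fully open); "grip_force": force on a finger pad.
Only numpy, scipy, OpenCV 4.12 (cv2) and the standard library are available. Lean on these libraries where they do the work, as an engineer would, in place of code of your own. Each camera call takes 0.05 s, during which the arm holds its last target. There are 200 camera calls.

## Working session

There is one attempt and no reset: what is moved stays moved. The work goes in short steps, Python scripts to look and compute and a shell command to move; the robot and the scene stay as the last step left them, time stands still between calls to the robot, and variables do not carry over. Pictures are saved under pics/ and viewed, at most 10 in all, crops included, and the job is handed in when it is done.

```bash
mkdir -p pics; cat > h.py <<'E'
import numpy as np,cv2
from workcell import manip,imaging
def cam(n):
    p=imaging.camera_params(n);f=200/np.tan(np.radians(p["vfov"])/2)
    return np.array([[f,0,p["cx"]],[0,f,p["cy"]],[0,0,1]]),np.array(p["dist_coeffs"],float),np.array(p["camera_from_world"])
def ray(n,uv,c=None):
    K,d,T=c or cam(n)
    q=cv2.undistortPoints(np.array([[uv]],float),K,d)[0,0]
    v=T[:3,:3].T@np.array([q[0],-q[1],-1]);o=-T[:3,:3].T@T[:3,3]
    return o,v/np.linalg.norm(v)
def onz(n,uv,z,c=None):
    o,v=ray(n,uv,c);return o+v*(z-o[2])/v[2]
def tri(rs):
    A=0;b=0
    for o,v in rs:
        M=np.eye(3)-np.outer(v,v);A=A+M;b=b+M@o
    return np.linalg.solve(A,b)
def proj(n,P,c=None):
    K,d,T=c or cam(n)
    q=np.atleast_2d(P)@T[:3,:3].T+T[:3,3];q=q*[1,-1,-1]
    return cv2.projectPoints(q,np.zeros(3),np.zeros(3),K,d)[0][:,0]
E
python3 - <<'E'
from h import *
s=manip.sense();print(s)
for n in("top","side"):
    im=imaging.capture(n);cv2.imwrite(f"pics/{n}0.png",im[:,:,::-1]);K,d,T=cam(n);print(n,K[0,0],d,-T[:3,:3].T@T[:3,3])
E
```

```text
{'t': 0.0, 'joints': array([-1.25969223,  0.60012265, -0.00254315,  1.60015401,  0.00178471,
        0.94291551, -0.07980232]), 'dq': array([ 0.00133419, -0.0001467 ,  0.00164728, -0.00164867, -0.00222231,
        0.00030626,  0.00021577]), 'effort': array([-5.57151434e-04, -7.76467538e+01,  1.56445015e+00, -2.58012700e+01,
        1.22101838e-02,  9.25153610e-03,  2.72584208e-05]), 'tool_pos': array([0.27407367, 0.67096662, 0.40380991]), 'ee_rot': array([-3.14000099e+00,  1.33726902e-04,  2.75383582e+00]), 'wrist_force': array([-0.12728718,  0.34071017, -0.75918174]), 'moment': array([-0.01070002,  0.00436232, -0.02352096]), 'grip_force': 0.0, 'finger_gap': 1.0017342125754942}
top 485.5922619247334 [-0.05988282  0.          0.          0.          0.        ] [ 0.31418252 -0.11949238  1.07316873]
side 430.47317264091066 [0.01014063 0.         0.         0.         0.        ] [0.11422058 0.64765167 0.55896864]
```

View pics/top0.png

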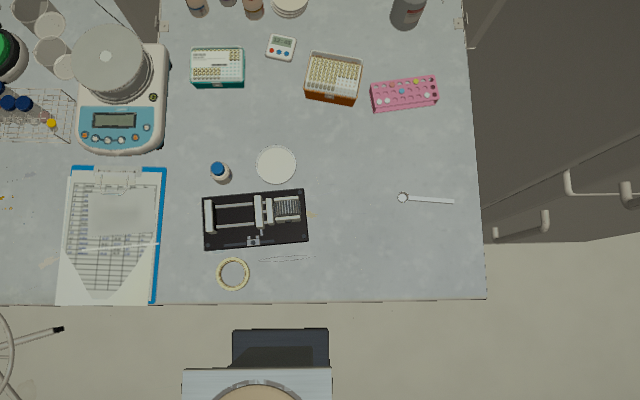

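View pics/side0.png

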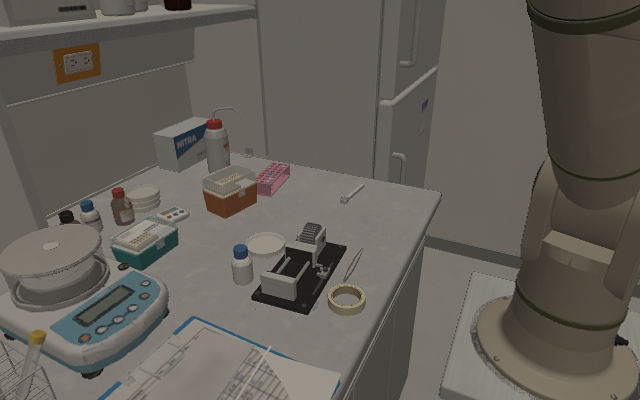

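The top view shows the clamp at about (255,220), with its wheel at the right (287,209), jaw at (258,213), tab at (253,240). The tape roll is at (233,273), forceps (287,260), dish (276,165), bottle (219,172) and scoop (425,199). I'll zoom in.

```bash
python3 - <<'E'
from h import *
im=cv2.imread("pics/top0.png")[180:270,190:320];cv2.imwrite("pics/c1.png",cv2.resize(im,None,fx=6,fy=6,interpolation=cv2.INTER_CUBIC))
im=cv2.imread("pics/side0.png")[210:315,245:375];cv2.imwrite("pics/c2.png",cv2.resize(im,None,fx=5.7,fy=5.7,interpolation=cv2.INTER_CUBIC))
T=cv2.imread("pics/top0.png");m=(T.max(2)<60).astype(np.uint8);m[:175]=0;m[265:]=0;m[:,:190]=0;m[:,325:]=0
m=cv2.morphologyEx(m,cv2.MORPH_CLOSE,np.ones((15,15)))
c=max(cv2.findContours(m,0,2)[0],key=cv2.contourArea);r=cv2.minAreaRect(c);print(r)
for p in cv2.boxPoints(r):print(p,onz("top",p,.012))
print(onz("top",(289,209),.07))
E
```

```text
((253.964599609375, 219.4494171142578), (53.34244918823242, 104.20314025878906), 84.72611236572266)
[199.63205 197.6801 ] [0.51615511 0.12737392 0.012     ]
[303.39407 188.1021 ] [ 0.53459248 -0.10374125  0.012     ]
[308.29715 241.21873] [ 0.41590403 -0.11313528  0.012     ]
[204.53513 250.79674] [0.39817891 0.11327166 0.012     ]
[ 0.47834791 -0.07401646  0.07      ]
```

View pics/c1.png

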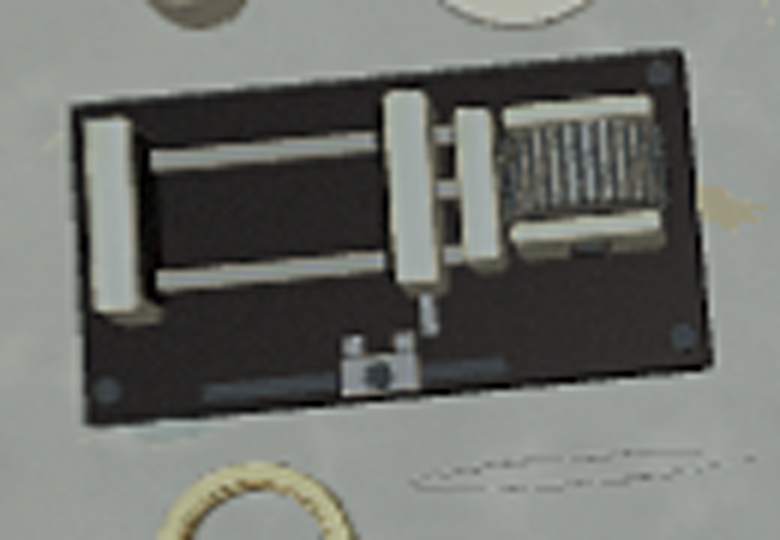

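View pics/c2.png

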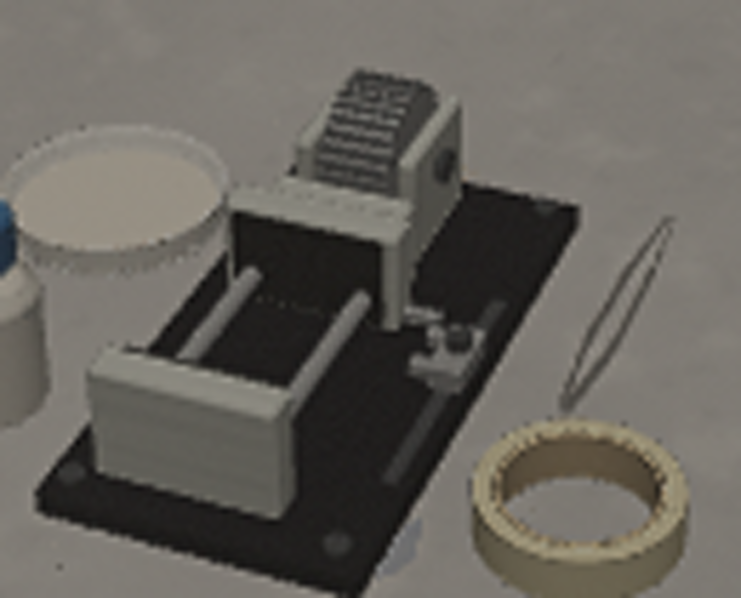

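```bash
python3 -m inch '-10 -12 0 0.05 0;-28 -36 0 0.15 0;-52 -68 0 0.25 0;-76 -98 0 0.37 0;-102 -130 0 0.49 0;-127 -163 0 0.61 0;-152 -195 0 0.73 0;-177 -228 0 0.85 0;-203 -260 0 0.95 0;-228 -292 0 1.03 0;-250 -322 0 1.08 0;-266 -341 0 1.1 0' 20
python3 - <<'E'
from h import *
yx=1.65;ex=np.array([np.cos(yx-np.pi/2),np.sin(yx-np.pi/2)]);ey=np.array([-ex[1],ex[0]])
print("edge yaw",[np.degrees(np.arctan2(.0177,.2264)),np.degrees(np.arctan2(.0184,.2311))])
O=np.array([.4762,.0067])
f=lambda u,v,z:(lambda p:(p[:2],[(p[:2]-O)@ex*1e3,(p[:2]-O)@ey*1e3]))(onz("top",(190+(u-2.5)/6,180+(v-2.5)/6),z))
print("ptr",f(431,333,.0185));print("prongs",f(353,345,.024),f(404,342,.024));print("wheel",f(585,165,.074))
print("jaw top",f(410,190,.056),"fixed",f(112,215,.056),"post",f(480,185,.056))
E
```

```text
t: 1.1
tool_pos: [0.3915, 0.2512, 0.4047]
ee_rot: [-3.141, 0.001, 1.648]
wrist_force: [0.2, -0.2, -0.1]
finger_gap: -0.002
grip_force: 0.0
edge yaw [np.float64(4.470303272470584), np.float64(4.552241830061802)]
ptr (array([ 0.43014236, -0.01133402]), [np.float64(-47.3401183629388), np.float64(-14.33336214302906)])
prongs (array([0.42559116, 0.01621978]), [np.float64(-49.69696720025738), np.float64(13.494152537597428)]) (array([ 0.42641911, -0.00217308]), [np.float64(-50.326870891379556), np.float64(-4.906556709004664)])
wheel (array([ 0.48179743, -0.0702258 ]), [np.float64(-0.5065536007030071), np.float64(-77.12751284427256)])
jaw top (array([ 0.4767582 , -0.00751333]), [np.float64(-0.5681190821761697), np.float64(-14.212941709032838)]) fixed (array([0.46930336, 0.09768625]), [np.float64(0.32389605504474195), np.float64(91.24667776786563)]) post (array([ 0.47819211, -0.03222755]), [np.float64(-1.094119043504935), np.float64(-38.96313173171186)])
```

```bash
python3 -m inch '-12 3 0 0 0;-38 8 0 0 0;-76 15 0 0 0;-114 23 0 0 0;-152 31 0 0 0;-190 38 0 0 0;-228 46 6 0 0;-264 53 12 0 0;-295 59 20 0 0;-315 63 30 0 0;-326 65 40 0 0;-326 65 40 0 0'
python3 - <<'E'
from h import *
im=imaging.capture("wrist");cv2.imwrite("pics/w0.png",im[:,:,::-1]);print(manip.sense()["tool_pos"],manip.sense()["ee_rot"])
O=np.array([.4762,.0067]);a=1.6495-np.pi/2;ex=np.array([np.cos(a),np.sin(a)]);ey=np.array([-ex[1],ex[0]])
W=lambda x,y,z:np.r_[O+x*ex+y*ey,z]
print(proj("wrist",[W(0,-.075,.074),W(-.049,-.0143,.0185),W(-.049,.0043,.0185)]))
E
```

```text
t: 2.1
tool_pos: [0.4832, -0.0671, 0.3633]
ee_rot: [-3.14, 0.001, 1.65]
wrist_force: [0.4, 0.2, -0.0]
finger_gap: -0.003
grip_force: 0.0
[ 0.48307414 -0.06571042  0.36389096] [-3.13961544e+00  2.66884281e-04  1.65109975e+00]
[[318.59062836 194.40784344]
 [274.65980507 127.24391918]
 [273.92591593 109.77339454]]
```

View pics/w0.png

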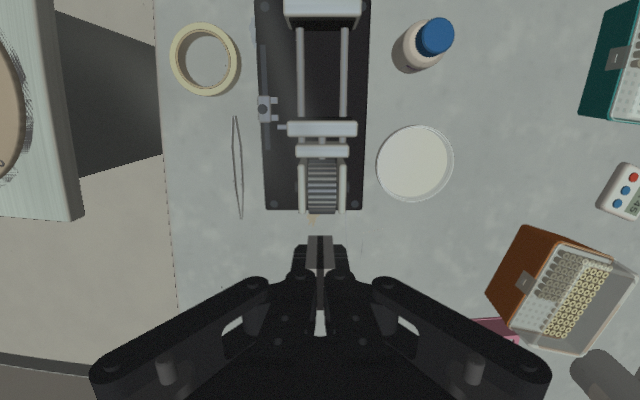

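The wrist view shows the wheel at about (322,190), pointer tip (278,127), tab notch (272,108), all agreeing with the estimates. The notch is about 18.6 mm from the pointer, so about 56 mm of rim. Next I descend for the first stroke.

```bash
python3 -m inch '-12 -2 10 0 0;-12 -2 30 0 0;-12 -2 55 0 0;-12 -2 80 0 0;-12 -2 98 0 0;-12 -2 107 0 0;-12 -2 110 0 0;-12 -2 112 0 0;-12 -2 112 0 0'; python3 -m inch '0 0 1 0 0;0 0 1 0 0;0 0 1 0 0'; python3 -m inch '0 0 1 0 0;0 0 1 0 0'
```

```text
t: 2.9
tool_pos: [0.4825, -0.0764, 0.2533]
ee_rot: [3.141, -0.0, 1.654]
wrist_force: [0.9, -0.5, 0.3]
finger_gap: 0.002
grip_force: 0.0
t: 3.15
tool_pos: [0.4824, -0.0767, 0.2524]
ee_rot: [3.14, 0.0, 1.654]
wrist_force: [0.4, -0.3, 0.1]
finger_gap: 0.001
grip_force: 0.0
t: 3.32
tool_pos: [0.4823, -0.0767, 0.2509]
ee_rot: [3.141, 0.0, 1.654]
wrist_force: [0.7, 0.7, 0.1]
finger_gap: 0.0
grip_force: 0.0
```

```bash
python3 -m inch '0 0 1 0 0;0 0 2 0 0;0 0 2 0 0'; python3 -m inch '0 0 1 0 0;0 0 1 0 0;0 0 1 0 0'; python3 -m inch '0 0 1 0 0;0 0 1 0 0;0 0 1 0 0'
```

```text
t: 3.57
tool_pos: [0.4822, -0.0767, 0.2485]
ee_rot: [-3.141, -0.0, 1.654]
wrist_force: [-0.3, 0.3, -0.3]
finger_gap: -0.001
grip_force: 0.0
t: 3.82
tool_pos: [0.4823, -0.0767, 0.2476]
ee_rot: [-3.141, -0.0, 1.654]
wrist_force: [0.3, -0.3, 0.1]
finger_gap: -0.0
grip_force: 0.0
t: 4.07
tool_pos: [0.4823, -0.0768, 0.2471]
ee_rot: [3.141, -0.0, 1.654]
wrist_force: [-1.5, -0.5, 8.9]
finger_gap: 0.0
grip_force: 4.3
```

```bash
python3 -m inch '0.5 0 -0.1 0 0;2 0 -0.1 0 0;4 0 -0.1 0 0;6 0 -0.1 0 0;8 0 -0.1 0 0;10 0 -0.1 0 0'; python3 -m inch '2 0 0 0 0;4 0 0 0 0;6 0 0 0 0;8 0 0 0 0;8 0 0 0 0'
```

```text
t: 4.57
tool_pos: [0.4815, -0.067, 0.2471]
ee_rot: [3.141, 0.0, 1.653]
wrist_force: [-1.2, -1.6, 6.2]
finger_gap: -0.002
grip_force: 3.4
t: 4.98
tool_pos: [0.4808, -0.0585, 0.2469]
ee_rot: [3.141, -0.0, 1.654]
wrist_force: [0.2, 0.7, 2.3]
finger_gap: -0.001
grip_force: 1.4
```

```bash
python3 -m inch '0 0 -4 0 0;0 0 -8 0 0;-10 0 -8 0 0;-20 0 -8 0 0;-20 0 -8 0 0;-20 0 -3 0 0;-20 0 -1 0 0;-20 0 -1 0 0'
cat > look.py <<'E'
from h import *
import sys
O=np.array([.4762,.0067]);a=1.6495-np.pi/2;ex=np.array([np.cos(a),np.sin(a)]);ey=np.array([-ex[1],ex[0]])
W=lambda x,y,z:np.r_[O+x*ex+y*ey,z]
c=cam("wrist");im=imaging.capture("wrist")
# rectified patch of plane z=18.5mm: clamp y -45..45, x -75..-25 ; 8 px/mm
ys=np.arange(-45,45,.125);xs=np.arange(-25,-75,-.125)
P=np.array([W(x/1e3,y/1e3,.0185) for x in xs for y in ys])
uv=proj("wrist",P,c).astype(np.float32).reshape(len(xs),len(ys),2)
out=cv2.remap(im,uv,None,cv2.INTER_CUBIC)[:,:,::-1].copy()
for y in range(-40,45,10):cv2.line(out,((y+45)*8,392),((y+45)*8,399),(0,0,255),2)
cv2.imwrite(sys.argv[1],out)
E
python3 look.py pics/r1.png
```

```text
t: 5.65
tool_pos: [0.4824, -0.0788, 0.2472]
ee_rot: [-3.141, -0.0, 1.654]
wrist_force: [0.7, -1.1, 0.5]
finger_gap: -0.003
grip_force: 0.4
```

View pics/r1.png

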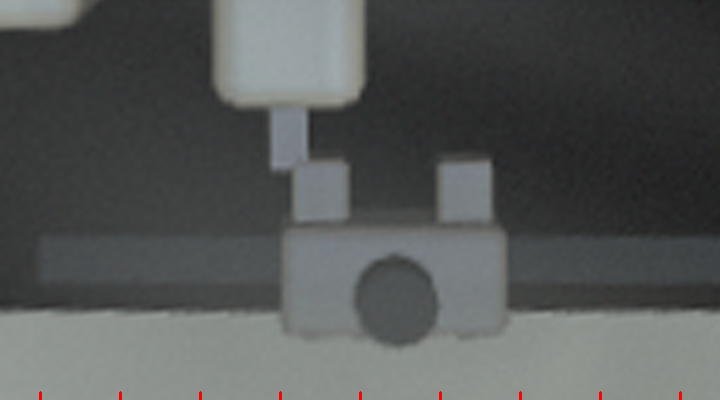

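The rectified view (8 px/mm) has the pointer centre at col 289.5 and the notch middle at 393, so 12.9 mm remain. The jaw has moved 5.7 mm, so there's almost no slip. Next stroke.

```bash
python3 -m inch '0 0 0.5 0 0;0 0 0.7 0 0;0 0 0.7 0 0'; python3 -m inch '0.5 0 0 0 0;2 0 0 0 0;4 0 0 0 0;6 0 0 0 0;8 0 0 0 0;10 0 0 0 0'; python3 -m inch '2 0 0.1 0 0;4 0 0.1 0 0;6 0 0.2 0 0;8 0 0.2 0 0;8 0 0.2 0 0'
```

```text
t: 5.95
tool_pos: [0.4824, -0.0786, 0.2471]
ee_rot: [-3.141, -0.0, 1.654]
wrist_force: [0.3, -1.1, 1.7]
finger_gap: 0.001
grip_force: 1.0
t: 6.45
tool_pos: [0.4816, -0.0685, 0.2472]
ee_rot: [3.141, -0.0, 1.654]
wrist_force: [-0.9, -1.0, 4.7]
finger_gap: -0.003
grip_force: 2.1
t: 6.87
tool_pos: [0.481, -0.0601, 0.2469]
ee_rot: [3.142, -0.0, 1.655]
wrist_force: [-0.4, 0.4, 2.5]
finger_gap: 0.001
grip_force: 1.6
```

```bash
python3 -m inch '0 0 -4 0 0;0 0 -8 0 0;-9 0 -8 0 0;-18 0 -8 0 0;-18 0 -8 0 0;-18 0 -3 0 0;-18 0 -0.6 0 0;-18 0 0.2 0 0;-18 0 0.2 0 0'; python3 look.py pics/r2.png
```

```text
t: 7.62
tool_pos: [0.4825, -0.0789, 0.2467]
ee_rot: [3.141, -0.0, 1.653]
wrist_force: [-1.1, -0.3, 10.0]
finger_gap: 0.001
grip_force: 4.1
```

View pics/r2.png

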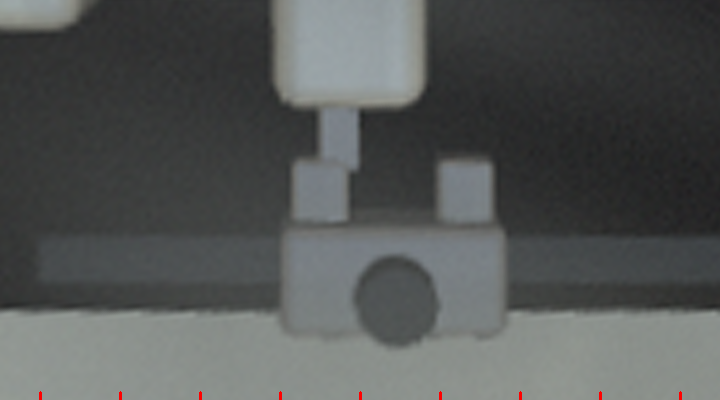

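The pointer centre is now at col 339.5, notch at 393, so about 6.7 mm remain. That may be slightly over-read, because the prongs stand higher than the pointer. I'll roll 16 mm and recheck.

```bash
python3 -m inch '0.5 0 -0.1 0 0;2 0 -0.1 0 0;4 0 -0.1 0 0;6 0 -0.1 0 0;8 0 -0.1 0 0;10 0 -0.1 0 0;12 0 0 0 0;14 0 0 0 0;16 0 0 0 0;16 0 0 0 0'; python3 -m inch '0 0 -4 0 0;0 0 -12 0 0;0 0 -30 0 0;0 0 -60 0 0;0 0 -90 0 0;30 0 -110 0 0;60 0 -115 0 0;75 0 -115 0 0;80 0 -115 0 0;80 0 -115 0 0;80 0 -115 0 0'; python3 look.py pics/r3.png
```

```text
t: 8.5
tool_pos: [0.4811, -0.0623, 0.2469]
ee_rot: [3.141, -0.0, 1.654]
wrist_force: [-1.2, 0.6, 10.8]
finger_gap: -0.004
grip_force: 5.4
t: 9.42
tool_pos: [0.4744, 0.0166, 0.3617]
ee_rot: [-3.141, 0.0, 1.654]
wrist_force: [0.8, -1.4, 0.2]
finger_gap: -0.004
grip_force: 0.0
```

View pics/r3.png

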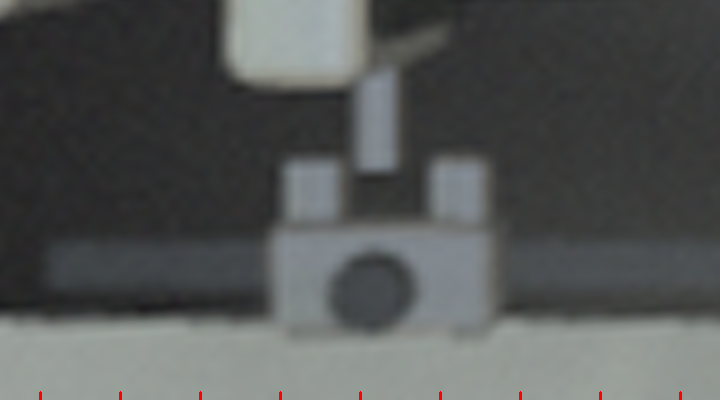

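The pointer is inside the notch. Its centre is at col 377.5 and the notch middle at 386.5, seen now from the other side, so it is about 1.2 mm short. One small 3.5 mm stroke will centre it.

```bash
python3 -m inch '-20 0 0 0 0;-50 0 0 0 0;-75 0 10 0 0;-84 0 30 0 0;-84 0 60 0 0;-84 0 90 0 0;-84 0 105 0 0;-84 0 111 0 0;-84 0 113 0 0;-84 0 114.5 0 0;-84 0 115 0 0;-84 0 115 0 0'; python3 -m inch '0.5 0 0 0 0;1.5 0 0 0 0;2.5 0 0 0 0;3.5 0 0 0 0;3.5 0 0 0 0'; python3 -m inch '0 0 -4 0 0;0 0 -12 0 0;0 0 -30 0 0;0 0 -60 0 0;0 0 -90 0 0;30 0 -110 0 0;60 0 -115 0 0;75 0 -115 0 0;80 0 -115 0 0;80 0 -115 0 0;80 0 -115 0 0'; python3 look.py pics/r4.png
```

```text
t: 10.47
tool_pos: [0.4817, -0.0669, 0.2475]
ee_rot: [3.14, 0.0, 1.654]
wrist_force: [-0.3, -0.5, -0.1]
finger_gap: 0.003
grip_force: 0.0
t: 10.88
tool_pos: [0.4814, -0.0631, 0.2472]
ee_rot: [3.14, 0.0, 1.654]
wrist_force: [-0.3, -0.8, 6.8]
finger_gap: 0.004
grip_force: 3.3
t: 11.8
tool_pos: [0.4744, 0.0161, 0.3618]
ee_rot: [-3.141, 0.0, 1.654]
wrist_force: [-0.4, -0.4, 0.1]
finger_gap: 0.0
grip_force: 0.0
```

View pics/r4.png

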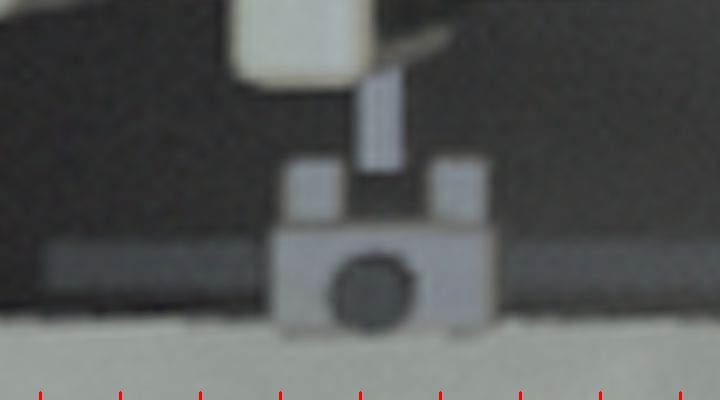

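The pointer centre is now at col 381 against the notch middle at 386.5, so it sits within about 0.7–1 mm of the middle. The tab hasn't moved and the finger is well clear, so I'm handing in.

```bash
python3 -m inch '0 0 0 0 0;0 0 0 0 0;0 0 0 0 0'; python3 -c "
from workcell import manip
print(manip.sign_off())"
```

```text
t: 12.1
tool_pos: [0.4746, 0.0156, 0.3615]
ee_rot: [-3.141, 0.0, 1.652]
wrist_force: [0.5, -1.2, 0.1]
finger_gap: 0.0
grip_force: 0.0
the job is handed in; nothing more can be done
None
```

The clamp is closed and handed in at 12.1 s: the pointer stands in the notch about 1 mm from its middle by my last camera reading, the gauge tab looks unmoved, and the finger is clear; no verdict was returned.

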